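# Take the left-hand-threaded nut and runner stone off a flour mill

## Task

Open the flour mill for cleaning. Its two-armed hub nut has a left-hand thread: turn it clockwise seen from above (pushing its arms round will do) until it comes free, lift it off the shaft and lay it in the baking tray. Then lift the runner stone off the shaft by its hub and set it down gently, hub up and flat on the floor of the tray beside the nut, and leave the other things on the bench where they are.

Things in the scene. Friction and masses are not known exactly. Their poses are not given: they have to be found in the camera images.
- mill: Stone flour mill, hopper off, fixed: round white housing 160 mm across, steel chamber wall up to 86 mm high, steel spout at the front (local -x) reaching 123 mm from the axis. Origin on the worktop on the axis of its upright steel shaft, z up. The shaft is 25 mm across or less and has a coarse left-hand thread of 9 mm pitch under the nut.
- mill_seat (a point): Point on the shaft's axis, 114 mm above the worktop: the level of the top of the stone's hub, on which the nut sits when screwed down. Turned clockwise (from above) the nut rises 9 mm a turn after some slack at the start; it cannot be pulled off before about 1.3 turns (10 mm of rise), and from 1.5 turns (12 mm) on it is free.
- hub_nut: Dark steel nut, 160 g: round barrel 36 mm across, 29 mm high (a 41 mm flange on its lowest 4 mm), open bore, two arms along local +x and -x, 11 mm thick, reaching 62 mm from the axis, 8 to 24 mm above its underside. Origin: centre of the underside, z up. Starts screwed down; turns clockwise under 1 to 3 N at an arm; anticlockwise it jams within a quarter turn.
- nut_arm (a point): Centre of the round lobe (15 mm across, 19 mm high) at the end of the nut's +x arm, 55 mm from the nut's axis and 17 mm above its underside.
- runner_stone: Grey stone disc with a steel band, 650 g, 133 mm across, 24 mm thick; on top a 68 mm plate and a round aluminium hub 46 mm across, from 27 to 42 mm above the underside. Origin: centre of the underside, z up. It lies loose on the bedstone, 72 mm above the worktop, its bore round the shaft with about 1.5 mm play; it must rise 86 mm straight up to clear the shaft.
- runner_hub (a point): Point on the hub's axis, 34 mm above the stone's underside: mid-height of the part of the hub to grip. With the nut off, the shaft's tip stands 42 mm above the hub's top.
- baking_tray: Small steel baking tray, loose, 290 mm (local x) by 200 mm (local y), rim 21 mm high, walls and floor 4 mm thick. Origin: centre of its underside. It has room for the stone at one end of its length and the nut at the other.
- mill_hopper: The mill's steel hopper, a funnel standing upside down at the back, 160 mm across, 92 mm high, loose; origin at the centre of its underside. To be left alone.
- coriander_jar: Spice jar with a green cap, 45 mm across, 106 mm high, loose, at the back; origin at the centre of its underside. To be left alone.
- small_jar: Small spice jar with a red cap, 38 mm across, 66 mm high, loose, at the back; origin at the centre of its underside. To be left alone.
- shaft_tip (a point): Tip of the mill's upright shaft, on the axis, 156 mm above the worktop (42 mm above mill_seat). The nut turned off its thread still sits round the shaft's plain end, 10 to 16 mm above mill_seat (turned past 2 turns it may slip back a few mm, but stays free), and can tilt a little; lift it 30 mm straight up from there to clear the tip.

How it is judged:
By the outcome, as a careful person would: the job done as asked, in the order asked, and still so for the second after the job is handed in, with the robot touching nothing.
It also fails if it takes over 72 s, if anything falls off the work surface, if the arm or the gripper's body presses on something with over 40 N, if the wrist force passes 120 N, or if a joint passes its speed limit or range.

## Robot

A 7-joint arm with a two-finger parallel gripper is mounted at the origin on a cart in front of the work surface, level with it; the furniture and walls round the work are solid. World frame = base frame: x ahead of the robot, y to its left, z up, the work surface at z = 0. Lengths are in m, angles in degrees, forces in N, time in s.
With the tool pointing down it reaches from about 0.4 to 0.875 m from the base axis. Payload 6.5 kg.
Tool frame: the origin (TCP) lies on the centre line of the jaws, within the pads' length; the fingertips stand 14 mm ahead of it and the grasp point (between the pads) lies 5 mm behind it; z points along the fingers, y is the line along which they close (so a half turn about z gives the same grasp; the last joint's range is limited). The gripper opens to 85 mm and grips with 20 to 120 N. Pads are 22 mm wide; open, the fingers measure 114 mm over their backs; the gripper's body (76 mm by 85 mm) begins 54 mm behind the grasp point. The pads swing forward as they close: fully open they stand 13 mm farther back than shut.
Start: joints at [71.436, 30.733, -0.252, 88.115, 0.149, 61.152, -4.079], TCP at [0.166, -0.629, 0.245] pointing down, gripper open.
Joint ranges: [-154.64, 154.64], [-21.42, 123.67], [-72.66, 72.17], [13.99, 137.28], [-74.86, 254.86], [10.95, 109.41], [-158.01, 158.01]. Speed limits (degrees/s): [136.94, 136.94, 180, 180, 180, 180, 180].

## Interface

Orientations are given as [roll, pitch, yaw] about the fixed x, y, z axes, in that order (R = Rz(yaw) Ry(pitch) Rx(roll)).
In Python, from cell import monitor, snapshot, camera_info, manip gives the robot as it stands. The module is installed in compiled form; this text tells all that it offers.
- The arm moves only by the tool move_arm, never from a script. Its argument "series" is a list of rows, each an object with "linear": the shift along the world's x, y, z in mm, a list of three; "delta_rot": the turn, a rotation vector about the world's x, y, z in rad, a list of three; "hand": the finger opening in mm, from 0 to 85.4. A call has 1 to 10 rows; each row shifts and turns the commanded pose from where the row before left it; what a row does not reach is not made up. A row lasts 1/12 s, in which the tool goes at most 41.7 mm and 7.16 degrees, less where a joint would pass 70% of its speed; a pose out of reach is approached as far as the arm can. A call is refused whole if a number of a shift passes 41.7 or a number of a turn 0.125, either way. A call with a gripper value outside its range is refused whole. The fingers move at their own pace and stop on an object; "force" is the grip in N (left out, the last holds). Time passes only in rows, so rows that do not move let the fingers close. It gives the time, the measured TCP pose, the force, the opening and the grip force at its end, in the units of the state.
- monitor.sense(): the state, without advancing time (a new reading comes with each control period).
- snapshot(name): name is "scene" or "top" or "wrist"; returns the picture (384x512x3 uint8, red, green, blue); there is no depth.
- camera_info(name): a dict with "vertical_fov" (degrees; the focal length in pixels is half the picture's height over the tangent of half this angle, whatever the lens; pixels are square), "cx", "cy" (the principal point, pixels), "D" ([k1, k2, p1, p2, k3] as OpenCV has them; the pictures are not rectified), "rvec" (rotation vector, rad) and "tvec" (3), from world to camera coordinates, as OpenCV has them. Camera axes: x right, y down, z forward; pixel columns grow to the right and rows downward; lengths in m; the calibration is good to about 2 mm. A picture is of the moment at which its call begins: read the wrist's pose just before it. camera_info takes no time and is no camera call; for the wrist camera it gives the pose at the moment of the call.
- manip.finish_job(): hands the job in; it is judged then, once.
The state is a dict: "time_s": time; "joint_pos": joint angles; "qvel": joint speeds; "tau": joint torques, N m; "position": TCP position; "tool_rot": TCP orientation; "wrist_force": force on the tool from outside, world axes, zero at the start; "wrist_torque": the same for the moment, N m; "grip_width": opening from 0.0 (shut) to 1.0 (fully open); "grip_force": force on a finger pad.
Only numpy, scipy, OpenCV 4.12 (cv2) and the standard library are available. Lean on these libraries where they do the work, as an engineer would, in place of code of your own. Each camera call takes 0.05 s, during which the arm holds its last target. There are 200 camera calls.

## Working session

There is one attempt and no reset: what is moved stays moved. The work goes in short steps, Python scripts to look and compute and a tool call to move; the robot and the scene stay as the last step left them, time stands still between calls to the robot, and variables do not carry over. Pictures are saved under pics/ and viewed, at most 10 in all, crops included, and the job is handed in when it is done.

Besides the shell and the picture viewer there is one more tool, called by a JSON object that holds its "op" and its "data", one argument or row to a line. move_arm: Moves the arm, as the interface text tells. Its arguments: {"type":"object","properties":{"series":{"type":"array"},"force":{"type":"number"}},"required":["series"]}

```bash
mkdir -p pics
cat > h.py <<'E'
import numpy as np,cv2
from cell import monitor,snapshot,camera_info,manip
def cam(n):
    c=camera_info(n);f=192/np.tan(np.radians(c['vertical_fov']/2))
    K=np.array([[f,0,c['cx']],[0,f,c['cy']],[0,0,1]]);return K,np.array(c['D'],float),np.array(c['rvec'],float),np.array(c['tvec'],float)
def plane(C,px,z):
    K,D,r,t=C;R=cv2.Rodrigues(r)[0];o=-R.T@t
    u=cv2.undistortPoints(np.array(px,float).reshape(-1,1,2),K,D).reshape(-1,2)
    d=np.c_[u,np.ones(len(u))]@R
    return o+d*((z-o[2])/d[:,2])[:,None]
def proj(C,P):
    K,D,r,t=C;return cv2.projectPoints(np.array(P,float).reshape(-1,1,3),r,t,K,D)[0].reshape(-1,2)
def save(n,im): cv2.imwrite('pics/'+n+'.png',cv2.cvtColor(im,cv2.COLOR_RGB2BGR))
E
python3 - <<'E'
from h import *
a=snapshot('scene');b=snapshot('top')
np.save('scene.npy',a);np.save('top.npy',b)
save('scene',a);save('top',b)
for n in('scene','top'):
    K,D,r,t=cam(n);R=cv2.Rodrigues(r)[0];print(n,K[0],D,-R.T@t,R[2])
print(monitor.sense())
E
```

```text
scene [347.655244     0.         258.15560813] [-0.06988564  0.          0.          0.          0.        ] [ 0.18274772 -0.56823406  0.64033789] [ 0.54368128  0.59326078 -0.59367694]
top [395.59217004   0.         249.96377509] [0.00037207 0.         0.         0.         0.        ] [ 0.5070023  -0.06071733  0.96083262] [ 0.19417321 -0.02329629 -0.9806906 ]
{'time_s': 0.1, 'joint_pos': array([71.43568327, 30.77415351, -0.25316308, 88.16510389,  0.15014622,
       61.1515282 , -4.08070091]), 'qvel': array([ 0.06590668, -0.13741864,  0.04180214, -0.12566798, -0.08467633,
        0.09043907,  0.11313895]), 'tau': array([ 2.81512243e-03, -5.84569216e+01,  1.05196293e+00, -2.59779936e+01,
        1.26167873e-02,  4.63615681e-03, -1.27331933e-05]), 'position': array([ 0.16555645, -0.62799758,  0.24448914]), 'tool_rot': array([-1.79909903e+02,  8.29884459e-03,  1.47737891e+01]), 'wrist_force': array([0.85683731, 0.81657998, 0.1229818 ]), 'wrist_torque': array([0.04122581, 0.03378353, 0.00667088]), 'grip_force': 0.0, 'grip_width': 1.00301172760447}
```

View pics/top.png

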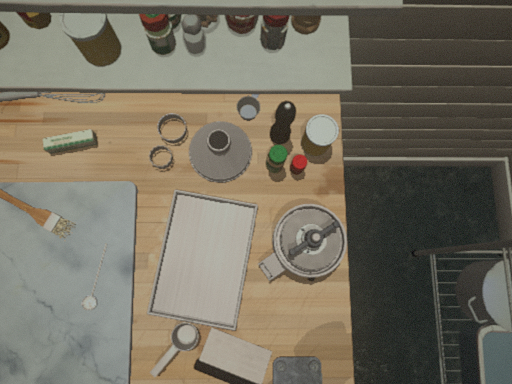

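View pics/scene.png

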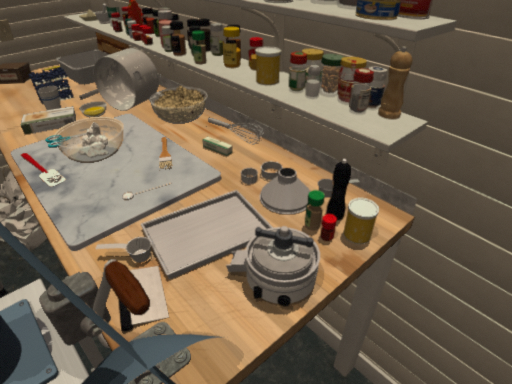

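The top view shows the mill at about (311,241), with the nut's arms running from lower left to upper right. The tray's corners are near (178,192), (256,204), (237,327) and (152,313). The hopper is at (220,150) and the jars at (277,155) and (299,163).

Run:
```python
from h import *
b=np.load('top.npy');C=cam('top')
save('topcrop',cv2.resize(b[190:300,240:360],None,fx=5,fy=5,interpolation=cv2.INTER_CUBIC))
print('tray rim',plane(C,[(178,192),(256,204),(237,327),(152,313)],.021).round(3).tolist())
print('tray ctr',plane(C,[(178,192),(256,204),(237,327),(152,313)],.021).mean(0).round(3))
print('nut',plane(C,[(312,240),(283,258),(334,224)],.14).round(3).tolist())
g=cv2.cvtColor(b,cv2.COLOR_RGB2GRAY)
hc=cv2.HoughCircles(g[190:300,240:360],cv2.HOUGH_GRADIENT,1,5,param1=120,param2=15,minRadius=24,maxRadius=42)
print(None if hc is None else (hc[0,:6]+[240,190,0]))
print('hopper,jars',plane(C,[(220,150)],.0).round(3),plane(C,[(277,155)],.106).round(3),plane(C,[(299,163)],.066).round(3), 'blackmill',plane(C,[(285,110)],.2))
```

```text
tray rim [[0.697, 0.091, 0.021], [0.668, -0.098, 0.021], [0.385, -0.053, 0.021], [0.416, 0.141, 0.021]]
tray ctr [0.542 0.02  0.021]
nut [[0.572, -0.209, 0.14], [0.535, -0.148, 0.14], [0.605, -0.256, 0.14]]
[[310.5        240.5         33.70000076]
 [314.5        237.5         35.79999924]
 [302.5        243.5         41.40000153]
 [300.5        226.5         28.        ]
 [307.5        246.5         37.        ]
 [317.5        232.5         41.40000153]]
hopper,jars [[ 0.81  -0.008  0.   ]] [[ 0.765 -0.142  0.106]] [[ 0.758 -0.197  0.066]] blackmill [[ 0.83295442 -0.15118681  0.2       ]]
```

View pics/topcrop.png

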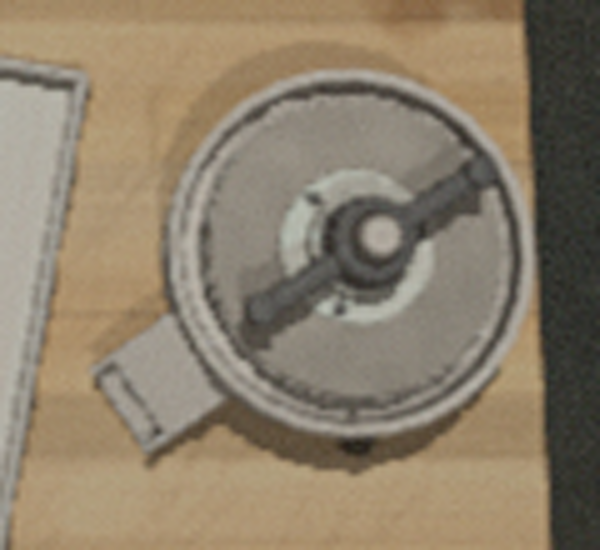

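The crop shows the shaft tip at about (316.2,237.4), nut lobes at about (292.2,251.2) and (336.2,224), and the chamber rim circle centred at about (310,240).

Run:
```python
from h import *
C=cam('top')
print('tip',plane(C,[(316.2,237.4)],.156).round(4),'rim',plane(C,[(310,240)],.086).round(4))
l=plane(C,[(292.2,251.2),(336.2,224)],.140);d=l[1]-l[0];print('lobes',l.round(4).tolist(),'mid',l.mean(0).round(4),'len',np.hypot(*d[:2]),'ang',np.degrees(np.arctan2(d[1],d[0])))
```

```text
tip [[ 0.5759 -0.2146  0.156 ]] rim [[ 0.5762 -0.214   0.086 ]]
lobes [[0.549, -0.167, 0.14], [0.6053, -0.2607, 0.14]] mid [ 0.5771 -0.2139  0.14  ] len 0.10936881641655988 ang -59.013330484978404
```

{"op": "move_arm", "data": {
  "series": [
    {"linear": [20,20,0],"delta_rot": [0,0,0.1],"hand": 70},
    {"linear": [25,25,0],"delta_rot": [0,0,0.12],"hand": 70},
    {"linear": [25,25,0],"delta_rot": [0,0,0.12],"hand": 70},
    {"linear": [25,25,0],"delta_rot": [0,0,0.12],"hand": 70},
    {"linear": [25,25,0],"delta_rot": [0,0,0.12],"hand": 70},
    {"linear": [25,25,0],"delta_rot": [0,0,0.12],"hand": 70},
    {"linear": [25,25,0],"delta_rot": [0,0,0.12],"hand": 70},
    {"linear": [25,25,0],"delta_rot": [0,0,0.12],"hand": 70}
  ]
}}

```text
time_s: 0.77
position: [0.3614, -0.432, 0.2451]
tool_rot: [-180.0, -0.0, 69.0]
wrist_force: [0.4, -1.0, -0.4]
grip_width: 0.819
grip_force: 0.0
```

{"op": "move_arm", "data": {
  "series": [
    {"linear": [25,25,0],"delta_rot": [0,0,0.12],"hand": 70},
    {"linear": [25,25,0],"delta_rot": [0,0,0.12],"hand": 70},
    {"linear": [25,25,0],"delta_rot": [0,0,0.12],"hand": 70},
    {"linear": [25,25,0],"delta_rot": [0,0,0.12],"hand": 70},
    {"linear": [25,25,0],"delta_rot": [0,0,0.12],"hand": 70},
    {"linear": [25,25,0],"delta_rot": [0,0,0.12],"hand": 70},
    {"linear": [25,25,0],"delta_rot": [0,0,0.12],"hand": 70},
    {"linear": [25,25,0],"delta_rot": [0,0,0.07],"hand": 70},
    {"linear": [14,18,0],"delta_rot": [0,0,0],"hand": 70}
  ]
}}

```text
time_s: 1.52
position: [0.5769, -0.212, 0.245]
tool_rot: [179.9, -0.1, 121.1]
wrist_force: [0.1, 0.3, 0.6]
grip_width: 0.822
grip_force: 0.0
```

Run:
```python
from h import *
s=monitor.sense();C=cam('wrist');w=snapshot('wrist');save('w1',w);np.save('w1.npy',w)
print(s['time_s'],s['joint_pos'].round(1),s['position'].round(4),s['tool_rot'].round(1))
print(proj(C,[[.5762,-.2142,.156],[.549,-.167,.14],[.6053,-.2607,.14],[.5762,-.2142,.143]]).round(1).tolist())
```

```text
1.5167 [ 38.   30.6 -30.9  92.4  17.1  61.7  33.5] [ 0.5769 -0.212   0.245 ] [ 1.799e+02 -1.000e-01  1.211e+02]
[[254.5, 201.4], [255.7, 134.7], [255.6, 251.1], [254.5, 197.0]]
```

View pics/w1.png

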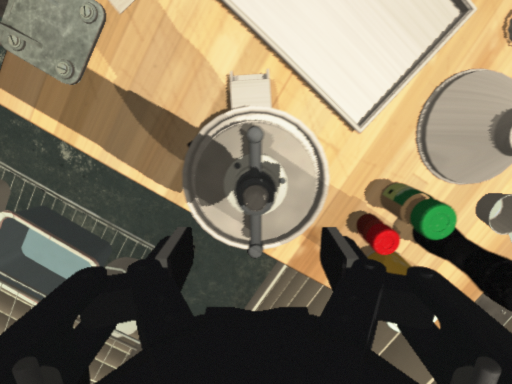

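The wrist view shows the nut with its lobes at about (254,132) and (256,251), within 2–3 px of the prediction, and the barrel at about (256,188). The closing axis is square to the arms.

Run:
```python
from h import *
w=np.load('w1.npy');C=cam('wrist');g=w.max(2).astype(float)
pts=[]
for r in list(range(138,166,3))+list(range(215,246,3)):
    row=g[r,235:275]; m=np.where(row<95)[0]; pts.append((r,m.min()+235,m.max()+235) if len(m) else (r,))
print(pts)
p=monitor.sense()['position']
print('tcp',proj(C,[[p[0],p[1],.14],[.5762,-.2142,.14]]).round(1))
for q in [(254.3,132),(255.5,251),(256,188)]: print(plane(C,[q],.14).round(4))
```

```text
[(138, np.int64(242), np.int64(250)), (141, np.int64(243), np.int64(260)), (144, np.int64(243), np.int64(252)), (147, np.int64(243), np.int64(252)), (150, np.int64(243), np.int64(252)), (153, np.int64(244), np.int64(252)), (156, np.int64(244), np.int64(252)), (159, np.int64(235), np.int64(252)), (162, np.int64(235), np.int64(253)), (165, np.int64(235), np.int64(272)), (215, np.int64(245), np.int64(255)), (218, np.int64(245), np.int64(259)), (221, np.int64(243), np.int64(259)), (224, np.int64(245), np.int64(259)), (227, np.int64(246), np.int64(259)), (230, np.int64(249), np.int64(259)), (233, np.int64(249), np.int64(259)), (236, np.int64(250), np.int64(259)), (239, np.int64(235), np.int64(274)), (242, np.int64(243), np.int64(269)), (245, np.int64(249), np.int64(261))]
tcp [[256.1 194.6]
 [249.5 199.4]]
[[ 0.549  -0.1607  0.14  ]]
[[ 0.6076 -0.2556  0.14  ]]
[[ 0.5757 -0.202   0.14  ]]
```

```bash
cat >> h.py <<'E'
def wl():
    "nut line in wrist view -> midpoint of lobes etc."
    s=monitor.sense();C=cam('wrist');w=snapshot('wrist');return s,C,w
E
python3 - <<'E'
from h import *
s,C,w=wl();save('w2',w[100:280,160:360]);np.save('w2.npy',w)
print(s['position'].round(4),s['tool_rot'].round(1),s['joint_pos'].round(1))
t=s['position'];print(proj(C,[[t[0],t[1],.14],[.5762,-.2142,.14],[.5762,-.2142,.156],[.549,-.167,.14],[.6053,-.2607,.14]]).round(1).tolist())
cv2.imwrite('pics/w2.png',cv2.resize(cv2.cvtColor(w[100:280,160:360],cv2.COLOR_RGB2BGR),None,fx=3,fy=3,interpolation=cv2.INTER_CUBIC))
E
```

```text
[ 0.579  -0.2073  0.2452] [179.7  -0.2 121.3] [ 37.7  30.6 -31.1  92.4  17.1  61.7  33.3]
[[256.1, 194.6], [249.5, 199.4], [249.1, 204.8], [250.5, 138.4], [250.7, 254.0]]
```

View pics/w2.png

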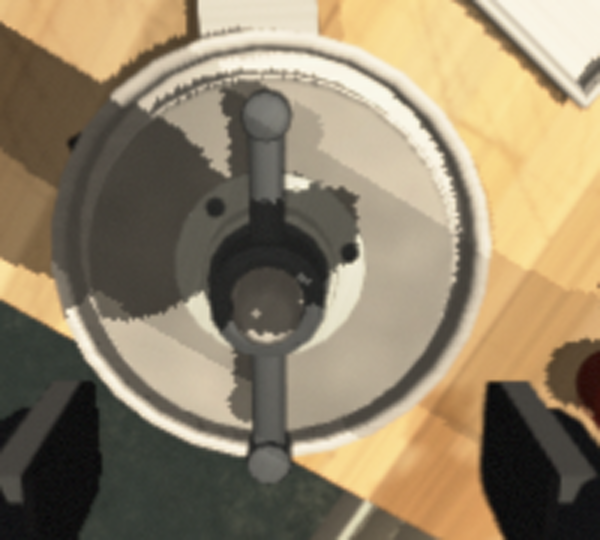

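The enlarged crop shows lobes at about (249,138) and (249.7,254) px, 1 px left of the prediction. The arm was still settling, so I'll let it rest and compute the offset.

{"op": "move_arm", "data": {
  "series": [
    {"linear": [0,0,0],"delta_rot": [0,0,0],"hand": 70},
    {"linear": [0,0,0],"delta_rot": [0,0,0],"hand": 70},
    {"linear": [0,0,0],"delta_rot": [0,0,0],"hand": 70}
  ]
}}

```text
time_s: 1.87
position: [0.5737, -0.2172, 0.245]
tool_rot: [-179.9, 0.0, 120.6]
wrist_force: [-0.1, 0.6, 0.7]
grip_width: 0.82
grip_force: 0.0
```

Run:
```python
from h import *
s,C,w=wl();np.save('w3.npy',w);print(s['position'].round(4),s['tool_rot'].round(2),s['joint_pos'].round(1))
# lobe discs: Hough
g=cv2.cvtColor(w,cv2.COLOR_RGB2GRAY)
P=proj(C,[[.549,-.167,.14],[.6053,-.2607,.14]]);print(P.round(1).tolist())
L=[]
for p in P:
    x,y=int(p[0])-16,int(p[1])-16
    c=cv2.resize(g[y:y+32,x:x+32],None,fx=6,fy=6,interpolation=cv2.INTER_CUBIC)
    h=cv2.HoughCircles(c,cv2.HOUGH_GRADIENT,1,40,param1=80,param2=10,minRadius=36,maxRadius=58)
    print((h[0,0]/6+[x,y,0]).round(1)); L.append(h[0,0,:2]/6+[x,y])
q=plane(C,L,.1405);d=q[1]-q[0];print(q.round(4).tolist(),q.mean(0).round(4),np.hypot(*d[:2]).round(4),np.degrees(np.arctan2(d[1],d[0])))
```

```text
[ 0.5737 -0.2172  0.245 ] [-1.7992e+02  1.0000e-02  1.2063e+02] [ 38.3  30.5 -30.7  92.6  17.1  61.7  33.5]
[[261.9, 131.2], [262.1, 248.3]]
[259.9 131.6   8.9]
[276.1 244.9   8.6]
[[0.5477, -0.1681, 0.1405], [0.6148, -0.2507, 0.1405]] [ 0.5812 -0.2094  0.1405] 0.1064 -50.90734722556009
```

{"op": "move_arm", "data": {
  "series": [
    {"linear": [0,0,-15],"delta_rot": [0,0,0],"hand": 70},
    {"linear": [0,0,-20],"delta_rot": [0,0,0],"hand": 70},
    {"linear": [0,0,-20],"delta_rot": [0,0,0],"hand": 70},
    {"linear": [0,0,-15],"delta_rot": [0,0,0],"hand": 70},
    {"linear": [0,0,-10],"delta_rot": [0,0,0],"hand": 70},
    {"linear": [0,0,-5],"delta_rot": [0,0,0],"hand": 70},
    {"linear": [0,0,0],"delta_rot": [0,0,0],"hand": 70},
    {"linear": [0,0,0],"delta_rot": [0,0,0],"hand": 70},
    {"linear": [0,0,0],"delta_rot": [0,0,0],"hand": 70},
    {"linear": [0,0,0],"delta_rot": [0,0,0],"hand": 70}
  ]
}}

```text
time_s: 2.75
position: [0.5754, -0.2157, 0.1613]
tool_rot: [179.9, 0.1, 120.8]
wrist_force: [0.1, -0.4, -0.1]
grip_width: 0.818
grip_force: 0.0
```

Run:
```python
from h import *
s,C,w=wl();print(s['position'].round(4),s['tool_rot'].round(2),s['qvel'].round(1))
cv2.imwrite('pics/w4.png',cv2.cvtColor(w,cv2.COLOR_RGB2BGR))
t=s['position'];print(proj(C,[[t[0],t[1],.14],[.5756,-.2146,.143],[.549,-.167,.1405],[.6053,-.2607,.1405]]).round(1).tolist())
```

```text
[ 0.5754 -0.2157  0.1613] [1.7994e+02 8.0000e-02 1.2076e+02] [-0.1  0.1  0.   0.2  0.1 -0.1 -0.2]
[[256.8, 232.3], [258.1, 233.1], [261.0, 139.1], [260.9, 308.0]]
```

View pics/w4.png

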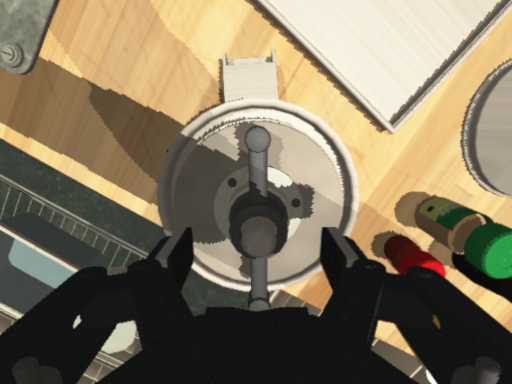

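The lobes are at about (258,138) and (259,305), against a jaw centre line at 256.8. The residual offset is about 1 mm, so I'll correct it, descend and grip.

{"op": "move_arm", "data": {
  "series": [
    {"linear": [0.7,1.2,-8],"delta_rot": [0,0,0],"hand": 70},
    {"linear": [0,0,-12],"delta_rot": [0,0,0],"hand": 70},
    {"linear": [0,0,-7],"delta_rot": [0,0,0],"hand": 60},
    {"linear": [0,0,-1],"delta_rot": [0,0,0],"hand": 50},
    {"linear": [0,0,0],"delta_rot": [0,0,0],"hand": 40},
    {"linear": [0,0,0],"delta_rot": [0,0,0],"hand": 30},
    {"linear": [0,0,0],"delta_rot": [0,0,0],"hand": 30},
    {"linear": [0,0,0],"delta_rot": [0,0,0],"hand": 30}
  ],
  "force": 30
}}

```text
time_s: 3.47
position: [0.5755, -0.2144, 0.1325]
tool_rot: [180.0, 0.0, 120.8]
wrist_force: [0.2, -0.5, -1.0]
grip_width: 0.398
grip_force: 30.5
```

{"op": "move_arm", "data": {
  "series": [
    {"linear": [0,0,0],"delta_rot": [0,0,-0.06],"hand": 30},
    {"linear": [0,0,0],"delta_rot": [0,0,-0.12],"hand": 30},
    {"linear": [0,0,0],"delta_rot": [0,0,-0.12],"hand": 30},
    {"linear": [0,0,0.2],"delta_rot": [0,0,-0.12],"hand": 30},
    {"linear": [0,0,0.2],"delta_rot": [0,0,-0.12],"hand": 30},
    {"linear": [0,0,0.2],"delta_rot": [0,0,-0.12],"hand": 30}
  ]
}}

```text
time_s: 3.97
position: [0.576, -0.214, 0.1333]
tool_rot: [179.9, -0.0, 82.6]
wrist_force: [1.4, -0.1, -1.2]
grip_width: 0.397
grip_force: 30.5
```

{"op": "move_arm", "data": {
  "series": [
    {"linear": [0,0,0.2],"delta_rot": [0,0,-0.12],"hand": 30},
    {"linear": [0,0,0.2],"delta_rot": [0,0,-0.12],"hand": 30},
    {"linear": [0,0,0.2],"delta_rot": [0,0,-0.12],"hand": 30},
    {"linear": [0,0,0.2],"delta_rot": [0,0,-0.12],"hand": 30},
    {"linear": [0,0,0.1],"delta_rot": [0,0,-0.12],"hand": 30},
    {"linear": [0,0,0.2],"delta_rot": [0,0,-0.12],"hand": 30},
    {"linear": [0,0,0.2],"delta_rot": [0,0,-0.12],"hand": 30},
    {"linear": [0,0,0.2],"delta_rot": [0,0,-0.12],"hand": 30},
    {"linear": [0,0,0.2],"delta_rot": [0,0,-0.12],"hand": 30},
    {"linear": [0,0,0.1],"delta_rot": [0,0,-0.12],"hand": 30}
  ]
}}

```text
time_s: 4.8
position: [0.5778, -0.2144, 0.1357]
tool_rot: [179.9, -0.3, 13.9]
wrist_force: [5.6, -0.9, -2.5]
grip_width: 0.401
grip_force: 30.5
```

```bash
python3 -c "
from h import *
s=monitor.sense();print(s['joint_pos'].round(1),s['wrist_force'].round(1),s['wrist_torque'].round(2))"
```

```text
[ 17.5  34.8  -1.8  98.3   1.4  46.6 -61. ] [ 5.6 -0.9 -2.5] [-0.32 -0.97  0.03]
```

{"op": "move_arm", "data": {
  "series": [
    {"linear": [0,0,0.2],"delta_rot": [0,0,-0.12],"hand": 30},
    {"linear": [0,0,0.2],"delta_rot": [0,0,-0.12],"hand": 30},
    {"linear": [0,0,0.2],"delta_rot": [0,0,-0.12],"hand": 30},
    {"linear": [0,0,0.2],"delta_rot": [0,0,-0.12],"hand": 30},
    {"linear": [0,0,0.1],"delta_rot": [0,0,-0.12],"hand": 30},
    {"linear": [0,0,0.2],"delta_rot": [0,0,-0.12],"hand": 30},
    {"linear": [0,0,0.2],"delta_rot": [0,0,-0.12],"hand": 30},
    {"linear": [0,0,0.2],"delta_rot": [0,0,-0.12],"hand": 30},
    {"linear": [0,0,0.2],"delta_rot": [0,0,-0.12],"hand": 30},
    {"linear": [0,0,0.1],"delta_rot": [0,0,-0.12],"hand": 30}
  ]
}}

```text
time_s: 5.63
position: [0.5777, -0.2161, 0.1377]
tool_rot: [-179.8, -0.3, -54.9]
wrist_force: [4.6, -4.0, -1.7]
grip_width: 0.399
grip_force: 30.5
```

```bash
python3 -c "
from h import *
s=monitor.sense();print(s['joint_pos'].round(1),s['wrist_force'].round(1),s['wrist_torque'].round(2))"
```

```text
[   5.1   35.5   15.7   99.1  -12.3   46.8 -118.5] [ 4.6 -4.  -1.7] [-0.92 -0.81  0.01]
```

{"op": "move_arm", "data": {
  "series": [
    {"linear": [0,0,0.2],"delta_rot": [0,0,-0.12],"hand": 30},
    {"linear": [0,0,0.2],"delta_rot": [0,0,-0.12],"hand": 30},
    {"linear": [0,0,0.2],"delta_rot": [0,0,-0.12],"hand": 30},
    {"linear": [0,0,0.2],"delta_rot": [0,0,-0.12],"hand": 30},
    {"linear": [0,0,0],"delta_rot": [0,0,0],"hand": 30},
    {"linear": [0,0,0],"delta_rot": [0,0,0],"hand": 30},
    {"linear": [0,0,0],"delta_rot": [0,0,0],"hand": 30}
  ]
}}

```text
time_s: 6.22
position: [0.5768, -0.2164, 0.1384]
tool_rot: [-179.8, -0.2, -82.1]
wrist_force: [1.7, -4.4, -0.1]
grip_width: 0.402
grip_force: 30.7
```

```bash
python3 -c "
from h import *
s=monitor.sense();print(s['joint_pos'].round(1),s['wrist_force'].round(1),s['wrist_torque'].round(2))"
```

```text
[   0.2   36.4   22.7   99.4  -17.9   47.6 -141. ] [ 1.7 -4.4 -0.1] [-0.99 -0.43  0.03]
```

{"op": "move_arm", "data": {
  "series": [
    {"linear": [0,0,0],"delta_rot": [0,0,0],"hand": 70},
    {"linear": [0,0,0],"delta_rot": [0,0,0],"hand": 70},
    {"linear": [0,0,0],"delta_rot": [0,0,0],"hand": 70},
    {"linear": [0,0,10],"delta_rot": [0,0,0],"hand": 70},
    {"linear": [0,0,15],"delta_rot": [0,0,0],"hand": 70},
    {"linear": [0,0,10],"delta_rot": [0,0,0],"hand": 70},
    {"linear": [0,0,0],"delta_rot": [0,0,0.06],"hand": 70},
    {"linear": [0,0,0],"delta_rot": [0,0,0.12],"hand": 70},
    {"linear": [0,0,0],"delta_rot": [0,0,0.12],"hand": 70},
    {"linear": [0,0,0],"delta_rot": [0,0,0.12],"hand": 70}
  ]
}}

```text
time_s: 7.05
position: [0.5757, -0.2142, 0.1732]
tool_rot: [-180.0, -0.0, -57.6]
wrist_force: [-0.6, -0.4, -0.7]
grip_width: 0.823
grip_force: 0.0
```

{"op": "move_arm", "data": {
  "series": [
    {"linear": [0,0,0],"delta_rot": [0,0,0.12],"hand": 70},
    {"linear": [0,0,0],"delta_rot": [0,0,0.12],"hand": 70},
    {"linear": [0,0,0],"delta_rot": [0,0,0.12],"hand": 70},
    {"linear": [0,0,0],"delta_rot": [0,0,0.12],"hand": 70},
    {"linear": [0,0,0],"delta_rot": [0,0,0.12],"hand": 70},
    {"linear": [0,0,0],"delta_rot": [0,0,0.12],"hand": 70},
    {"linear": [0,0,0],"delta_rot": [0,0,0.12],"hand": 70},
    {"linear": [0,0,0],"delta_rot": [0,0,0.12],"hand": 70},
    {"linear": [0,0,0],"delta_rot": [0,0,0.12],"hand": 70},
    {"linear": [0,0,0],"delta_rot": [0,0,0.12],"hand": 70}
  ]
}}

```text
time_s: 7.88
position: [0.5755, -0.2145, 0.1731]
tool_rot: [180.0, -0.0, 11.1]
wrist_force: [-0.5, 0.8, -0.8]
grip_width: 0.818
grip_force: 0.0
```

{"op": "move_arm", "data": {
  "series": [
    {"linear": [0,0,0],"delta_rot": [0,0,0.12],"hand": 70},
    {"linear": [0,0,0],"delta_rot": [0,0,0.12],"hand": 70},
    {"linear": [0,0,0],"delta_rot": [0,0,0.12],"hand": 70},
    {"linear": [0,0,0],"delta_rot": [0,0,0.12],"hand": 70},
    {"linear": [0,0,0],"delta_rot": [0,0,0.12],"hand": 70},
    {"linear": [0,0,0],"delta_rot": [0,0,0.12],"hand": 70},
    {"linear": [0,0,0],"delta_rot": [0,0,0.12],"hand": 70},
    {"linear": [0,0,0],"delta_rot": [0,0,0.12],"hand": 70},
    {"linear": [0,0,0],"delta_rot": [0,0,0.12],"hand": 70},
    {"linear": [0,0,0],"delta_rot": [0,0,0.12],"hand": 70}
  ]
}}

```text
time_s: 8.72
position: [0.5755, -0.2147, 0.1731]
tool_rot: [180.0, 0.1, 79.8]
wrist_force: [-0.1, 0.2, 0.0]
grip_width: 0.817
grip_force: 0.0
```

{"op": "move_arm", "data": {
  "series": [
    {"linear": [0,0,0],"delta_rot": [0,0,0.12],"hand": 70},
    {"linear": [0,0,0],"delta_rot": [0,0,0.12],"hand": 70},
    {"linear": [0,0,0],"delta_rot": [0,0,0.08],"hand": 70},
    {"linear": [0,0,0],"delta_rot": [0,0,0],"hand": 70},
    {"linear": [0,0,0],"delta_rot": [0,0,0],"hand": 70},
    {"linear": [0,0,0],"delta_rot": [0,0,0],"hand": 70}
  ]
}}

```text
time_s: 9.22
position: [0.5755, -0.2145, 0.1726]
tool_rot: [180.0, 0.0, 97.7]
wrist_force: [0.6, -0.6, 0.3]
grip_width: 0.816
grip_force: 0.0
```

Run:
```python
from h import *
s,C,w=wl();print(s['position'].round(4),s['tool_rot'].round(2),s['joint_pos'].round(1))
cv2.imwrite('pics/w5.png',cv2.cvtColor(w,cv2.COLOR_RGB2BGR))
t=s['position'];print(proj(C,[[t[0],t[1],.148],[t[0],t[1],.157],[.576,-.2146,.145],[.576,-.2146,.157]]).round(1).tolist())
```

```text
[ 0.5755 -0.2145  0.1726] [1.7999e+02 3.0000e-02 9.7700e+01] [ 30.6  33.5 -20.   96.4  13.8  52.6  12.9]
[[257.3, 229.8], [257.4, 236.0], [258.1, 228.2], [258.2, 236.4]]
```

View pics/w5.png

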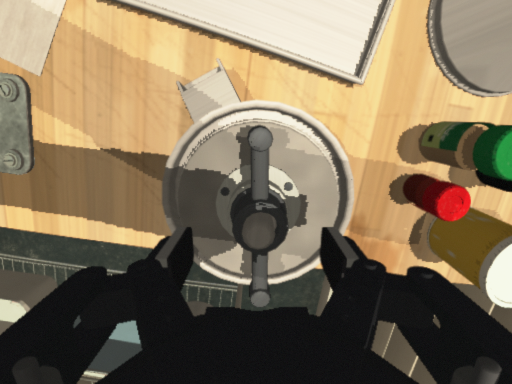

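The nut turned with the gripper. It is centred at x≈260 against a jaw line at 257.4, an offset of about 1.6 mm towards +x. I'll correct it, regrip and make the second stroke.

{"op": "move_arm", "data": {
  "series": [
    {"linear": [1.5,-0.3,-10],"delta_rot": [0,0,0],"hand": 70},
    {"linear": [0,0,-15],"delta_rot": [0,0,0],"hand": 70},
    {"linear": [0,0,-8],"delta_rot": [0,0,0],"hand": 60},
    {"linear": [0,0,-2],"delta_rot": [0,0,0],"hand": 45},
    {"linear": [0,0,0],"delta_rot": [0,0,0],"hand": 30},
    {"linear": [0,0,0],"delta_rot": [0,0,0],"hand": 30},
    {"linear": [0,0,0],"delta_rot": [0,0,0],"hand": 30},
    {"linear": [0,0,0],"delta_rot": [0,0,0],"hand": 30}
  ]
}}

```text
time_s: 9.93
position: [0.5771, -0.2147, 0.1377]
tool_rot: [180.0, 0.0, 97.8]
wrist_force: [1.2, -0.2, -1.4]
grip_width: 0.399
grip_force: 35.1
```

{"op": "move_arm", "data": {
  "series": [
    {"linear": [0,0,0.1],"delta_rot": [0,0,-0.06],"hand": 30},
    {"linear": [0,0,0.2],"delta_rot": [0,0,-0.12],"hand": 30},
    {"linear": [0,0,0.2],"delta_rot": [0,0,-0.12],"hand": 30},
    {"linear": [0,0,0.2],"delta_rot": [0,0,-0.12],"hand": 30},
    {"linear": [0,0,0.1],"delta_rot": [0,0,-0.12],"hand": 30},
    {"linear": [0,0,0.2],"delta_rot": [0,0,-0.12],"hand": 30},
    {"linear": [0,0,0.2],"delta_rot": [0,0,-0.12],"hand": 30},
    {"linear": [0,0,0.2],"delta_rot": [0,0,-0.12],"hand": 30},
    {"linear": [0,0,0.2],"delta_rot": [0,0,-0.12],"hand": 30},
    {"linear": [0,0,0.1],"delta_rot": [0,0,-0.12],"hand": 30}
  ]
}}

```text
time_s: 10.77
position: [0.5774, -0.2146, 0.1395]
tool_rot: [180.0, -0.1, 32.2]
wrist_force: [0.6, 0.3, -1.7]
grip_width: 0.397
grip_force: 35.1
```

Forces are low now. I'll continue the stroke.

{"op": "move_arm", "data": {
  "series": [
    {"linear": [0,0,0.2],"delta_rot": [0,0,-0.12],"hand": 30},
    {"linear": [0,0,0.2],"delta_rot": [0,0,-0.12],"hand": 30},
    {"linear": [0,0,0.2],"delta_rot": [0,0,-0.12],"hand": 30},
    {"linear": [0,0,0.2],"delta_rot": [0,0,-0.12],"hand": 30},
    {"linear": [0,0,0.1],"delta_rot": [0,0,-0.12],"hand": 30},
    {"linear": [0,0,0.2],"delta_rot": [0,0,-0.12],"hand": 30},
    {"linear": [0,0,0.2],"delta_rot": [0,0,-0.12],"hand": 30},
    {"linear": [0,0,0.2],"delta_rot": [0,0,-0.12],"hand": 30},
    {"linear": [0,0,0.2],"delta_rot": [0,0,-0.12],"hand": 30},
    {"linear": [0,0,0.1],"delta_rot": [0,0,-0.12],"hand": 30}
  ]
}}

```text
time_s: 11.6
position: [0.5772, -0.2152, 0.1413]
tool_rot: [180.0, -0.1, -36.6]
wrist_force: [-0.1, -1.5, -1.2]
grip_width: 0.396
grip_force: 35.1
```

{"op": "move_arm", "data": {
  "series": [
    {"linear": [0,0,0.2],"delta_rot": [0,0,-0.12],"hand": 30},
    {"linear": [0,0,0.2],"delta_rot": [0,0,-0.12],"hand": 30},
    {"linear": [0,0,0.2],"delta_rot": [0,0,-0.12],"hand": 30},
    {"linear": [0,0,0.2],"delta_rot": [0,0,-0.12],"hand": 30},
    {"linear": [0,0,0.1],"delta_rot": [0,0,-0.12],"hand": 30},
    {"linear": [0,0,0.1],"delta_rot": [0,0,-0.08],"hand": 30},
    {"linear": [0,0,0],"delta_rot": [0,0,0],"hand": 30},
    {"linear": [0,0,0],"delta_rot": [0,0,0],"hand": 30}
  ]
}}

```text
time_s: 12.27
position: [0.5771, -0.2153, 0.1423]
tool_rot: [-180.0, -0.1, -75.0]
wrist_force: [-0.4, -3.4, 0.4]
grip_width: 0.397
grip_force: 35.3
```

```bash
python3 -c "
from h import *
s=monitor.sense();print(s['joint_pos'].round(1),s['wrist_force'].round(1),s['wrist_torque'].round(2))"
```

```text
[  -0.7   36.4   23.9   99.2  -18.7   48.4 -133.4] [-0.4 -3.4  0.4] [-0.57  0.14  0.02]
```

{"op": "move_arm", "data": {
  "series": [
    {"linear": [0,0,0],"delta_rot": [0,0,-0.12],"hand": 30},
    {"linear": [0,0,0.3],"delta_rot": [0,0,-0.05],"hand": 30},
    {"linear": [0,0,0],"delta_rot": [0,0,0],"hand": 30},
    {"linear": [0,0,0],"delta_rot": [0,0,0],"hand": 70},
    {"linear": [0,0,0],"delta_rot": [0,0,0],"hand": 70},
    {"linear": [0,0,0],"delta_rot": [0,0,0],"hand": 70},
    {"linear": [0,0,10],"delta_rot": [0,0,0],"hand": 70},
    {"linear": [0,0,15],"delta_rot": [0,0,0],"hand": 70},
    {"linear": [0,0,10],"delta_rot": [0,0,0],"hand": 70},
    {"linear": [0,0,0],"delta_rot": [0,0,0.08],"hand": 70}
  ]
}}

```text
time_s: 13.1
position: [0.5784, -0.2151, 0.18]
tool_rot: [-179.8, -0.1, -80.3]
wrist_force: [0.8, -0.8, -0.3]
grip_width: 0.822
grip_force: 0.0
```

{"op": "move_arm", "data": {
  "series": [
    {"linear": [0,0,0],"delta_rot": [0,0,0.12],"hand": 70},
    {"linear": [0,0,0],"delta_rot": [0,0,0.12],"hand": 70},
    {"linear": [0,0,0],"delta_rot": [0,0,0.12],"hand": 70},
    {"linear": [0,0,0],"delta_rot": [0,0,0.12],"hand": 70},
    {"linear": [0,0,0],"delta_rot": [0,0,0.12],"hand": 70},
    {"linear": [0,0,0],"delta_rot": [0,0,0.12],"hand": 70},
    {"linear": [0,0,0],"delta_rot": [0,0,0.12],"hand": 70},
    {"linear": [0,0,0],"delta_rot": [0,0,0.12],"hand": 70},
    {"linear": [0,0,0],"delta_rot": [0,0,0.12],"hand": 70},
    {"linear": [0,0,0],"delta_rot": [0,0,0.12],"hand": 70}
  ]
}}

```text
time_s: 13.93
position: [0.5771, -0.2147, 0.178]
tool_rot: [180.0, -0.0, -11.2]
wrist_force: [0.2, 0.6, -0.7]
grip_width: 0.819
grip_force: 0.0
```

{"op": "move_arm", "data": {
  "series": [
    {"linear": [0,0,0],"delta_rot": [0,0,0.12],"hand": 70},
    {"linear": [0,0,0],"delta_rot": [0,0,0.12],"hand": 70},
    {"linear": [0,0,0],"delta_rot": [0,0,0.12],"hand": 70},
    {"linear": [0,0,0],"delta_rot": [0,0,0.12],"hand": 70},
    {"linear": [0,0,0],"delta_rot": [0,0,0.12],"hand": 70},
    {"linear": [0,0,0],"delta_rot": [0,0,0.12],"hand": 70},
    {"linear": [0,0,0],"delta_rot": [0,0,0.12],"hand": 70},
    {"linear": [0,0,0],"delta_rot": [0,0,0.12],"hand": 70},
    {"linear": [0,0,0],"delta_rot": [0,0,0.12],"hand": 70},
    {"linear": [0,0,0],"delta_rot": [0,0,0.12],"hand": 70}
  ]
}}

```text
time_s: 14.77
position: [0.5771, -0.2149, 0.178]
tool_rot: [179.9, 0.0, 57.5]
wrist_force: [-0.2, -0.7, -0.3]
grip_width: 0.82
grip_force: 0.0
```

{"op": "move_arm", "data": {
  "series": [
    {"linear": [0,0,0],"delta_rot": [0,0,0.12],"hand": 70},
    {"linear": [0,0,0],"delta_rot": [0,0,0.12],"hand": 70},
    {"linear": [0,0,0],"delta_rot": [0,0,0.12],"hand": 70},
    {"linear": [0,0,0],"delta_rot": [0,0,0.12],"hand": 70},
    {"linear": [0,0,0],"delta_rot": [0,0,0.12],"hand": 70},
    {"linear": [0,0,0],"delta_rot": [0,0,0.06],"hand": 70},
    {"linear": [0,0,0],"delta_rot": [0,0,0],"hand": 70},
    {"linear": [0,0,0],"delta_rot": [0,0,0],"hand": 70},
    {"linear": [0,0,0],"delta_rot": [0,0,0],"hand": 70}
  ]
}}

```text
time_s: 15.52
position: [0.577, -0.2148, 0.1775]
tool_rot: [180.0, 0.0, 94.9]
wrist_force: [0.5, -0.4, -0.3]
grip_width: 0.816
grip_force: 0.0
```

Run:
```python
from h import *
s,C,w=wl();print(s['position'].round(4),s['tool_rot'].round(2),s['joint_pos'].round(1))
cv2.imwrite('pics/w6.png',cv2.cvtColor(w[80:340,120:400],cv2.COLOR_RGB2BGR))
t=s['position'];print(proj(C,[[t[0],t[1],.152]]).round(1).tolist())
```

```text
[ 0.577  -0.2148  0.1775] [1.7999e+02 3.0000e-02 9.4870e+01] [ 27.8  32.8 -16.2  96.1  11.   52.6  12.3]
[[257.3, 229.3]]
```

View pics/w6.png

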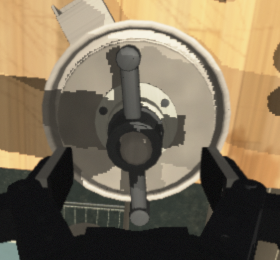

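The nut's arm line runs from about (247,136) to (260,297), about 4.6° anticlockwise of the jaws, after a slight slip. I'll align the yaw, regrip slightly harder and make the third stroke.

{"op": "move_arm", "data": {
  "series": [
    {"linear": [-0.5,0,-10],"delta_rot": [0,0,0.08],"hand": 70},
    {"linear": [0,0,-15],"delta_rot": [0,0,0],"hand": 70},
    {"linear": [0,0,-8],"delta_rot": [0,0,0],"hand": 60},
    {"linear": [0,0,-2],"delta_rot": [0,0,0],"hand": 45},
    {"linear": [0,0,0],"delta_rot": [0,0,0],"hand": 30},
    {"linear": [0,0,0],"delta_rot": [0,0,0],"hand": 30},
    {"linear": [0,0,0],"delta_rot": [0,0,0],"hand": 30},
    {"linear": [0,0,0],"delta_rot": [0,0,0],"hand": 30}
  ],
  "force": 40
}}

```text
time_s: 16.23
position: [0.5769, -0.215, 0.1429]
tool_rot: [179.9, 0.1, 99.5]
wrist_force: [-0.5, -0.5, 1.3]
grip_width: 0.397
grip_force: 42.6
```

{"op": "move_arm", "data": {
  "series": [
    {"linear": [0,0,0.1],"delta_rot": [0,0,-0.06],"hand": 30},
    {"linear": [0,0,0.2],"delta_rot": [0,0,-0.12],"hand": 30},
    {"linear": [0,0,0.2],"delta_rot": [0,0,-0.12],"hand": 30},
    {"linear": [0,0,0.2],"delta_rot": [0,0,-0.12],"hand": 30},
    {"linear": [0,0,0.1],"delta_rot": [0,0,-0.12],"hand": 30},
    {"linear": [0,0,0.2],"delta_rot": [0,0,-0.12],"hand": 30},
    {"linear": [0,0,0.2],"delta_rot": [0,0,-0.12],"hand": 30},
    {"linear": [0,0,0.2],"delta_rot": [0,0,-0.12],"hand": 30},
    {"linear": [0,0,0.2],"delta_rot": [0,0,-0.12],"hand": 30},
    {"linear": [0,0,0.1],"delta_rot": [0,0,-0.12],"hand": 30}
  ]
}}

```text
time_s: 17.07
position: [0.577, -0.2144, 0.1442]
tool_rot: [180.0, -0.1, 33.9]
wrist_force: [1.0, -0.4, -0.0]
grip_width: 0.391
grip_force: 42.5
```

{"op": "move_arm", "data": {
  "series": [
    {"linear": [0,0,0.2],"delta_rot": [0,0,-0.12],"hand": 30},
    {"linear": [0,0,0.2],"delta_rot": [0,0,-0.12],"hand": 30},
    {"linear": [0,0,0.2],"delta_rot": [0,0,-0.12],"hand": 30},
    {"linear": [0,0,0.2],"delta_rot": [0,0,-0.12],"hand": 30},
    {"linear": [0,0,0.1],"delta_rot": [0,0,-0.12],"hand": 30},
    {"linear": [0,0,0.2],"delta_rot": [0,0,-0.12],"hand": 30},
    {"linear": [0,0,0.2],"delta_rot": [0,0,-0.12],"hand": 30},
    {"linear": [0,0,0.2],"delta_rot": [0,0,-0.12],"hand": 30},
    {"linear": [0,0,0.2],"delta_rot": [0,0,-0.12],"hand": 30},
    {"linear": [0,0,0.1],"delta_rot": [0,0,-0.12],"hand": 30}
  ]
}}

```text
time_s: 17.9
position: [0.5773, -0.215, 0.1462]
tool_rot: [-180.0, -0.1, -34.8]
wrist_force: [-0.0, -2.0, -0.9]
grip_width: 0.395
grip_force: 42.4
```

```bash
python3 -c "
from h import *
s=monitor.sense();print(s['joint_pos'].round(1),s['wrist_force'].round(1),s['wrist_torque'].round(2))"
```

```text
[  4.3  34.9  16.7  98.8 -12.8  48.  -98.1] [-0.  -2.  -0.9] [-0.31 -0.22 -0.02]
```

{"op": "move_arm", "data": {
  "series": [
    {"linear": [0,0,0.2],"delta_rot": [0,0,-0.12],"hand": 30},
    {"linear": [0,0,0.2],"delta_rot": [0,0,-0.12],"hand": 30},
    {"linear": [0,0,0.2],"delta_rot": [0,0,-0.12],"hand": 30},
    {"linear": [0,0,0.2],"delta_rot": [0,0,-0.12],"hand": 30},
    {"linear": [0,0,0.1],"delta_rot": [0,0,-0.12],"hand": 30},
    {"linear": [0,0,0.2],"delta_rot": [0,0,-0.12],"hand": 30},
    {"linear": [0,0,0.1],"delta_rot": [0,0,-0.08],"hand": 30},
    {"linear": [0,0,0],"delta_rot": [0,0,-0.05],"hand": 30},
    {"linear": [0,0,0],"delta_rot": [0,0,0],"hand": 30}
  ]
}}

```text
time_s: 18.65
position: [0.577, -0.2151, 0.1472]
tool_rot: [-179.9, -0.1, -83.3]
wrist_force: [0.6, -2.1, -1.1]
grip_width: 0.396
grip_force: 42.5
```

{"op": "move_arm", "data": {
  "series": [
    {"linear": [0,0,1],"delta_rot": [0,0,0],"hand": 30},
    {"linear": [0,0,1],"delta_rot": [0,0,0],"hand": 30},
    {"linear": [0,0,1],"delta_rot": [0,0,0],"hand": 30},
    {"linear": [0,0,0],"delta_rot": [0,0,0],"hand": 30}
  ],
  "force": 60
}}

```text
time_s: 18.98
position: [0.5766, -0.2142, 0.15]
tool_rot: [-180.0, 0.0, -83.1]
wrist_force: [-0.3, -0.5, -1.0]
grip_width: 0.388
grip_force: 64.7
```

```bash
python3 -c "
from h import *
s=monitor.sense();print(s['joint_pos'].round(1),s['wrist_force'].round(1),s['wrist_torque'].round(2))"
```

```text
[  -4.3   36.7   29.2   99.2  -22.4   49.9 -138.4] [-0.3 -0.5 -1. ] [-0.09 -0.1   0.02]
```

The nut came off its thread; the lift met only about 1 N. I'll lift it clear and carry it over the near end of the tray, turning it to lie across.

{"op": "move_arm", "data": {
  "series": [
    {"linear": [0,0,3],"delta_rot": [0,0,0],"hand": 30},
    {"linear": [0,0,8],"delta_rot": [0,0,0],"hand": 30},
    {"linear": [0,0,12],"delta_rot": [0,0,0],"hand": 30},
    {"linear": [0,0,15],"delta_rot": [0,0,0],"hand": 30},
    {"linear": [0,0,12],"delta_rot": [0,0,0.06],"hand": 30},
    {"linear": [0,4,5],"delta_rot": [0,0,0.12],"hand": 30},
    {"linear": [-4,8,0],"delta_rot": [0,0,0.12],"hand": 30},
    {"linear": [-5,12,0],"delta_rot": [0,0,0.12],"hand": 30},
    {"linear": [-5,12,0],"delta_rot": [0,0,0.12],"hand": 30},
    {"linear": [-5,12,0],"delta_rot": [0,0,0.12],"hand": 30}
  ]
}}

```text
time_s: 19.82
position: [0.5571, -0.1662, 0.2061]
tool_rot: [-180.0, -0.0, -45.1]
wrist_force: [0.3, 0.3, -1.2]
grip_width: 0.385
grip_force: 64.9
```

{"op": "move_arm", "data": {
  "series": [
    {"linear": [-5,12,0],"delta_rot": [0,0,0.12],"hand": 30},
    {"linear": [-5,12,0],"delta_rot": [0,0,0.12],"hand": 30},
    {"linear": [-5,12,0],"delta_rot": [0,0,0.12],"hand": 30},
    {"linear": [-5,12,0],"delta_rot": [0,0,0.12],"hand": 30},
    {"linear": [-5,12,0],"delta_rot": [0,0,0.12],"hand": 30},
    {"linear": [-5,12,0],"delta_rot": [0,0,0.12],"hand": 30},
    {"linear": [-5,12,0],"delta_rot": [0,0,0.12],"hand": 30},
    {"linear": [-5,12,0],"delta_rot": [0,0,0.12],"hand": 30},
    {"linear": [-5,12,0],"delta_rot": [0,0,0.12],"hand": 30},
    {"linear": [-5,12,0],"delta_rot": [0,0,0.12],"hand": 30}
  ]
}}

```text
time_s: 20.65
position: [0.5072, -0.0464, 0.206]
tool_rot: [180.0, -0.0, 23.7]
wrist_force: [0.1, -0.2, -1.5]
grip_width: 0.386
grip_force: 64.8
```

{"op": "move_arm", "data": {
  "series": [
    {"linear": [-6,12,0],"delta_rot": [0,0,0.12],"hand": 30},
    {"linear": [-6,12,0],"delta_rot": [0,0,0.12],"hand": 30},
    {"linear": [-6,12,0],"delta_rot": [0,0,0.12],"hand": 30},
    {"linear": [-6,12,0],"delta_rot": [0,0,0.12],"hand": 30},
    {"linear": [-6,10,0],"delta_rot": [0,0,0.12],"hand": 30},
    {"linear": [-5,7,0],"delta_rot": [0,0,0.12],"hand": 30},
    {"linear": [-3,4,0],"delta_rot": [0,0,0.06],"hand": 30},
    {"linear": [0,0,0],"delta_rot": [0,0,0],"hand": 30},
    {"linear": [0,0,0],"delta_rot": [0,0,0],"hand": 30}
  ]
}}

```text
time_s: 21.4
position: [0.4696, 0.022, 0.2056]
tool_rot: [179.9, 0.0, 67.9]
wrist_force: [-0.8, -0.3, -0.9]
grip_width: 0.387
grip_force: 64.8
```

Run:
```python
from h import *
s=monitor.sense();b=snapshot('top');np.save('top2.npy',b);save('top2',b)
print(s['position'].round(4),s['tool_rot'].round(1),s['joint_pos'].round(1),s['wrist_force'].round(1))
```

```text
[0.4696 0.022  0.2056] [179.9   0.   67.9] [ -3.4  16.6  -5.7 116.5   2.3  47.  -32.4] [-0.8 -0.3 -0.9]
```

View pics/top2.png

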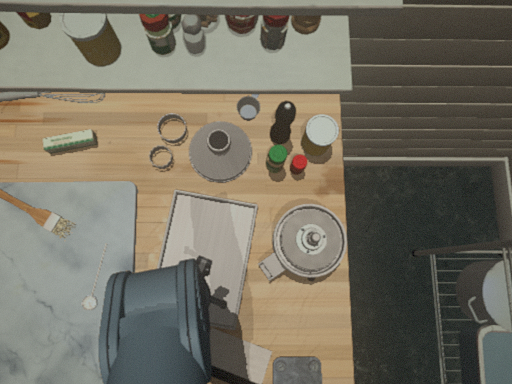

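The nut is off: the mill shows a bare shaft at about (313,239), and the tray has not moved. I'll lower the nut.

{"op": "move_arm", "data": {
  "series": [
    {"linear": [-0.5,4,-20],"delta_rot": [0,0,0.11],"hand": 30},
    {"linear": [-0.5,6,-35],"delta_rot": [0,0,0.11],"hand": 30},
    {"linear": [0,0,-38],"delta_rot": [0,0,0],"hand": 30},
    {"linear": [0,0,-35],"delta_rot": [0,0,0],"hand": 30},
    {"linear": [0,0,-22],"delta_rot": [0,0,0],"hand": 30},
    {"linear": [0,0,-12],"delta_rot": [0,0,0],"hand": 30},
    {"linear": [0,0,-8],"delta_rot": [0,0,0],"hand": 30},
    {"linear": [0,0,-4],"delta_rot": [0,0,0],"hand": 30},
    {"linear": [0,0,0],"delta_rot": [0,0,0],"hand": 30}
  ]
}}

```text
time_s: 22.2
position: [0.4687, 0.0321, 0.0306]
tool_rot: [-180.0, 0.0, 80.6]
wrist_force: [-0.0, 0.2, -1.2]
grip_width: 0.389
grip_force: 64.7
```

{"op": "move_arm", "data": {
  "series": [
    {"linear": [0,0,-1.5],"delta_rot": [0,0,0],"hand": 30},
    {"linear": [0,0,-1.5],"delta_rot": [0,0,0],"hand": 30},
    {"linear": [0,0,0],"delta_rot": [0,0,0],"hand": 30}
  ]
}}

```text
time_s: 22.45
position: [0.469, 0.0324, 0.0284]
tool_rot: [179.9, -0.0, 80.6]
wrist_force: [0.8, 0.4, -1.0]
grip_width: 0.386
grip_force: 64.7
```

{"op": "move_arm", "data": {
  "series": [
    {"linear": [0,0,-1.5],"delta_rot": [0,0,0],"hand": 30},
    {"linear": [0,0,-1],"delta_rot": [0,0,0],"hand": 30},
    {"linear": [0,0,0],"delta_rot": [0,0,0],"hand": 30}
  ]
}}

```text
time_s: 22.7
position: [0.4685, 0.0324, 0.0254]
tool_rot: [180.0, -0.0, 80.7]
wrist_force: [0.3, 0.3, 0.3]
grip_width: 0.389
grip_force: 64.8
```

{"op": "move_arm", "data": {
  "series": [
    {"linear": [0,0,-1],"delta_rot": [0,0,0],"hand": 30},
    {"linear": [0,0,-1],"delta_rot": [0,0,0],"hand": 30},
    {"linear": [0,0,0],"delta_rot": [0,0,0],"hand": 30}
  ]
}}

```text
time_s: 22.95
position: [0.4687, 0.0327, 0.0248]
tool_rot: [180.0, 0.0, 80.7]
wrist_force: [-4.9, -0.1, 24.0]
grip_width: 0.386
grip_force: 67.6
```

Contact. I'll ease up, release, and go back over the mill.

{"op": "move_arm", "data": {
  "series": [
    {"linear": [0,0,1.5],"delta_rot": [0,0,0],"hand": 30},
    {"linear": [0,0,0],"delta_rot": [0,0,0],"hand": 70},
    {"linear": [0,0,0],"delta_rot": [0,0,0],"hand": 70},
    {"linear": [0,0,0],"delta_rot": [0,0,0],"hand": 70},
    {"linear": [0,0,0],"delta_rot": [0,0,0],"hand": 70},
    {"linear": [0,0,10],"delta_rot": [0,0,0],"hand": 70},
    {"linear": [0,0,25],"delta_rot": [0,0,0],"hand": 70},
    {"linear": [0,0,35],"delta_rot": [0,0,0],"hand": 70},
    {"linear": [0,0,38],"delta_rot": [0,0,0],"hand": 70},
    {"linear": [0,0,35],"delta_rot": [0,0,0],"hand": 70}
  ]
}}

```text
time_s: 23.78
position: [0.468, 0.0324, 0.1701]
tool_rot: [-180.0, -0.0, 80.7]
wrist_force: [0.9, -0.2, -0.3]
grip_width: 0.821
grip_force: 0.0
```

{"op": "move_arm", "data": {
  "series": [
    {"linear": [4,-10,25],"delta_rot": [0,0,0],"hand": 70},
    {"linear": [8,-19,10],"delta_rot": [0,0,0],"hand": 70},
    {"linear": [11,-25,0],"delta_rot": [0,0,0],"hand": 70},
    {"linear": [13,-29,0],"delta_rot": [0,0,0],"hand": 70},
    {"linear": [13,-29,0],"delta_rot": [0,0,0],"hand": 70},
    {"linear": [13,-29,0],"delta_rot": [0,0,0],"hand": 70},
    {"linear": [13,-29,0],"delta_rot": [0,0,0],"hand": 70},
    {"linear": [12,-28,0],"delta_rot": [0,0,0],"hand": 70},
    {"linear": [11,-25,0],"delta_rot": [0,0,0],"hand": 70},
    {"linear": [6,-15,0],"delta_rot": [0,0,0],"hand": 70}
  ]
}}

```text
time_s: 24.62
position: [0.5727, -0.2093, 0.2034]
tool_rot: [180.0, 0.1, 80.5]
wrist_force: [-0.1, -0.6, 1.0]
grip_width: 0.815
grip_force: 0.0
```

{"op": "move_arm", "data": {
  "series": [
    {"linear": [4,-9,0],"delta_rot": [0,0,0],"hand": 70},
    {"linear": [0,0,0],"delta_rot": [0,0,0],"hand": 70},
    {"linear": [0,0,0],"delta_rot": [0,0,0],"hand": 70},
    {"linear": [0,0,0],"delta_rot": [0,0,0],"hand": 70}
  ]
}}

```text
time_s: 24.95
position: [0.5761, -0.2126, 0.2029]
tool_rot: [-180.0, -0.1, 80.8]
wrist_force: [-0.3, 1.1, 0.5]
grip_width: 0.819
grip_force: 0.0
```

Run:
```python
from h import *
s,C,w=wl();b=snapshot('top');np.save('top3.npy',b)
print(s['position'].round(4),s['tool_rot'].round(1),s['joint_pos'].round(1),s['wrist_force'].round(1))
t=s['position'];print(proj(C,[[t[0],t[1],.114],[t[0],t[1],.156],[.577,-.215,.114],[.577,-.215,.156]]).round(1).tolist())
top=cv2.resize(b[180:340,140:260],None,fx=2.4,fy=2.4)
both=np.hstack([w,top]);print(both.shape) if 0 else None
save('w7',np.hstack([w,cv2.copyMakeBorder(top,0,0,0,0,cv2.BORDER_CONSTANT)]) if top.shape[0]==384 else w)
```

```text
[ 0.5761 -0.2126  0.2029] [-1.80e+02 -1.00e-01  8.08e+01] [18.5 30.  -3.3 95.8  2.  54.3  5.2] [-0.3  1.1  0.5]
[[257.3, 199.3], [257.5, 216.9], [258.8, 201.8], [259.2, 219.8]]
```

View pics/w7.png

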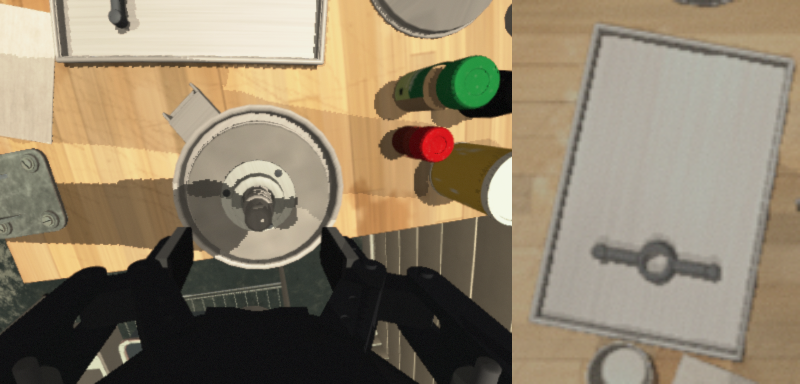

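The left half shows the shaft tip at about (260,217) px, as predicted. The right half shows the nut lying flat across the near end of the tray. Next I'll descend onto the hub.

{"op": "move_arm", "data": {
  "series": [
    {"linear": [0.4,0.2,-15],"delta_rot": [0,0,0],"hand": 75},
    {"linear": [0,0,-22],"delta_rot": [0,0,0],"hand": 75},
    {"linear": [0,0,-22],"delta_rot": [0,0,0],"hand": 75},
    {"linear": [0,0,-15],"delta_rot": [0,0,0],"hand": 75},
    {"linear": [0,0,-9],"delta_rot": [0,0,0],"hand": 75},
    {"linear": [0,0,-4],"delta_rot": [0,0,0],"hand": 75},
    {"linear": [0,0,-2],"delta_rot": [0,0,0],"hand": 75},
    {"linear": [0,0,0],"delta_rot": [0,0,0],"hand": 75},
    {"linear": [0,0,0],"delta_rot": [0,0,0],"hand": 75}
  ]
}}

```text
time_s: 25.8
position: [0.5775, -0.2145, 0.1148]
tool_rot: [179.9, 0.0, 80.7]
wrist_force: [-0.2, 0.9, 0.4]
grip_width: 0.878
grip_force: 0.0
```

{"op": "move_arm", "data": {
  "series": [
    {"linear": [0,0,-1.5],"delta_rot": [0,0,0],"hand": 60},
    {"linear": [0,0,0],"delta_rot": [0,0,0],"hand": 50},
    {"linear": [0,0,0],"delta_rot": [0,0,0],"hand": 40},
    {"linear": [0,0,0],"delta_rot": [0,0,0],"hand": 38},
    {"linear": [0,0,0],"delta_rot": [0,0,0],"hand": 38},
    {"linear": [0,0,0],"delta_rot": [0,0,0],"hand": 38}
  ],
  "force": 80
}}

```text
time_s: 26.3
position: [0.577, -0.2145, 0.1136]
tool_rot: [180.0, 0.0, 80.6]
wrist_force: [-3.3, 1.7, 8.4]
grip_width: 0.502
grip_force: 79.9
```

{"op": "move_arm", "data": {
  "series": [
    {"linear": [0,0,1.5],"delta_rot": [0,0,0],"hand": 38},
    {"linear": [0,0,1.5],"delta_rot": [0,0,0],"hand": 38},
    {"linear": [0,0,2],"delta_rot": [0,0,0],"hand": 38},
    {"linear": [0,0,0],"delta_rot": [0,0,0],"hand": 38},
    {"linear": [0,0,0],"delta_rot": [0,0,0],"hand": 38}
  ]
}}

```text
time_s: 26.72
position: [0.5764, -0.2143, 0.1168]
tool_rot: [-179.9, -0.0, 80.7]
wrist_force: [-0.2, 0.4, -7.4]
grip_width: 0.503
grip_force: 82.2
```

The stone's weight is carried (about 7 N). I'll lift it straight up past the shaft tip.

{"op": "move_arm", "data": {
  "series": [
    {"linear": [0,0,4],"delta_rot": [0,0,0],"hand": 38},
    {"linear": [0,0,8],"delta_rot": [0,0,0],"hand": 38},
    {"linear": [0,0,12],"delta_rot": [0,0,0],"hand": 38},
    {"linear": [0,0,15],"delta_rot": [0,0,0],"hand": 38},
    {"linear": [0,0,15],"delta_rot": [0,0,0],"hand": 38},
    {"linear": [0,0,15],"delta_rot": [0,0,0],"hand": 38},
    {"linear": [0,0,13],"delta_rot": [0,0,0],"hand": 38},
    {"linear": [0,0,9],"delta_rot": [0,0,0],"hand": 38},
    {"linear": [0,0,5],"delta_rot": [0,0,0],"hand": 38},
    {"linear": [0,0,2],"delta_rot": [0,0,0],"hand": 38}
  ]
}}

```text
time_s: 27.55
position: [0.5772, -0.2146, 0.2166]
tool_rot: [179.9, 0.0, 80.7]
wrist_force: [0.7, -0.3, -7.0]
grip_width: 0.501
grip_force: 82.6
```

{"op": "move_arm", "data": {
  "series": [
    {"linear": [0,0,0],"delta_rot": [0,0,0],"hand": 38},
    {"linear": [0,0,0],"delta_rot": [0,0,0],"hand": 38}
  ]
}}

```text
time_s: 27.72
position: [0.5764, -0.2142, 0.2147]
tool_rot: [-179.9, -0.0, 80.7]
wrist_force: [0.4, -0.0, -7.4]
grip_width: 0.501
grip_force: 82.6
```

{"op": "move_arm", "data": {
  "series": [
    {"linear": [1,6,0],"delta_rot": [0,0,0],"hand": 38},
    {"linear": [2,13,0],"delta_rot": [0,0,0],"hand": 38},
    {"linear": [3,20,0],"delta_rot": [0,0,0],"hand": 38},
    {"linear": [3,24,0],"delta_rot": [0,0,0],"hand": 38},
    {"linear": [4,26,0],"delta_rot": [0,0,0],"hand": 38},
    {"linear": [4,26,0],"delta_rot": [0,0,0],"hand": 38},
    {"linear": [4,26,0],"delta_rot": [0,0,0],"hand": 38},
    {"linear": [3,24,0],"delta_rot": [0,0,0],"hand": 38},
    {"linear": [2,20,0],"delta_rot": [0,0,0],"hand": 38},
    {"linear": [2,16,0],"delta_rot": [0,0,0],"hand": 38}
  ]
}}

```text
time_s: 28.55
position: [0.6044, -0.0087, 0.2148]
tool_rot: [-179.9, -0.1, 80.9]
wrist_force: [-0.5, 0.1, -8.8]
grip_width: 0.495
grip_force: 82.5
```

{"op": "move_arm", "data": {
  "series": [
    {"linear": [1,12,0],"delta_rot": [0,0,0],"hand": 38},
    {"linear": [1,7,0],"delta_rot": [0,0,0],"hand": 38},
    {"linear": [0.5,3,0],"delta_rot": [0,0,0],"hand": 38},
    {"linear": [0,0,0],"delta_rot": [0,0,0],"hand": 38},
    {"linear": [0,0,0],"delta_rot": [0,0,0],"hand": 38},
    {"linear": [0,0,0],"delta_rot": [0,0,0],"hand": 38}
  ]
}}

```text
time_s: 29.05
position: [0.6072, 0.0069, 0.2152]
tool_rot: [-180.0, 0.1, 80.5]
wrist_force: [0.1, -0.2, -8.1]
grip_width: 0.495
grip_force: 82.5
```

Run:
```python
from h import *
s=monitor.sense();C=cam('scene');b=snapshot('scene');D=cam('top');c=snapshot('top');save('s8',np.hstack([cv2.resize(b[110:300,120:330],(420,380)),cv2.resize(c[180:340,120:280],(380,380))]))
print(s['position'].round(4),s['tool_rot'].round(1),s['wrist_force'].round(1),s['wrist_torque'].round(2))
```

```text
[0.6072 0.0069 0.2152] [-1.80e+02  1.00e-01  8.05e+01] [ 0.1 -0.2 -8.1] [-0.06  0.01  0.04]
```

View pics/s8.png

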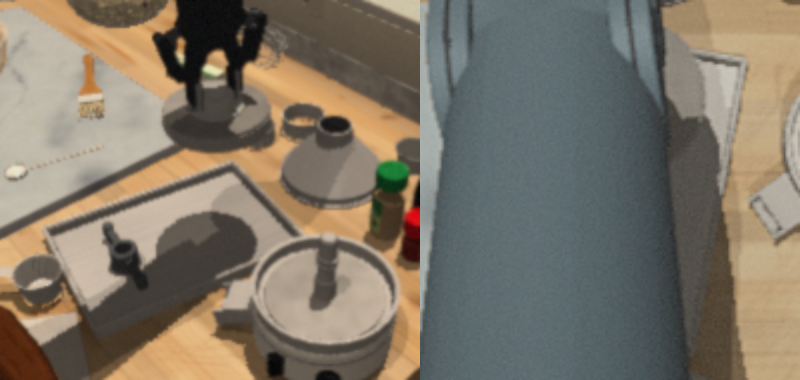

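The stone hangs level above the tray's far end, with its shadow beside the nut. I've now viewed one more picture than the allowed 10, so no more; I'll go on by numbers. I'll shift 8 mm away from the end wall and lower gently.

{"op": "move_arm", "data": {
  "series": [
    {"linear": [-3,1,-8],"delta_rot": [0,0,0],"hand": 38},
    {"linear": [-3,1,-16],"delta_rot": [0,0,0],"hand": 38},
    {"linear": [-2,0,-22],"delta_rot": [0,0,0],"hand": 38},
    {"linear": [0,0,-25],"delta_rot": [0,0,0],"hand": 38},
    {"linear": [0,0,-25],"delta_rot": [0,0,0],"hand": 38},
    {"linear": [0,0,-22],"delta_rot": [0,0,0],"hand": 38},
    {"linear": [0,0,-18],"delta_rot": [0,0,0],"hand": 38},
    {"linear": [0,0,-12],"delta_rot": [0,0,0],"hand": 38},
    {"linear": [0,0,-8],"delta_rot": [0,0,0],"hand": 38},
    {"linear": [0,0,-4],"delta_rot": [0,0,0],"hand": 38}
  ]
}}

```text
time_s: 29.98
position: [0.5989, 0.0105, 0.0543]
tool_rot: [-179.9, 0.0, 80.6]
wrist_force: [-0.6, 0.6, -8.0]
grip_width: 0.502
grip_force: 82.7
```

{"op": "move_arm", "data": {
  "series": [
    {"linear": [0,0,0],"delta_rot": [0,0,0],"hand": 38},
    {"linear": [0,0,0],"delta_rot": [0,0,0],"hand": 38},
    {"linear": [0,0,0],"delta_rot": [0,0,0],"hand": 38}
  ]
}}

```text
time_s: 30.23
position: [0.6003, 0.0107, 0.0564]
tool_rot: [179.9, -0.0, 80.7]
wrist_force: [0.2, -0.6, -7.2]
grip_width: 0.503
grip_force: 82.7
```

{"op": "move_arm", "data": {
  "series": [
    {"linear": [0,0,-2],"delta_rot": [0,0,0],"hand": 38},
    {"linear": [0,0,-2],"delta_rot": [0,0,0],"hand": 38},
    {"linear": [0,0,-2],"delta_rot": [0,0,0],"hand": 38},
    {"linear": [0,0,-1],"delta_rot": [0,0,0],"hand": 38},
    {"linear": [0,0,0],"delta_rot": [0,0,0],"hand": 38}
  ]
}}

```text
time_s: 30.65
position: [0.599, 0.0106, 0.048]
tool_rot: [-180.0, 0.0, 80.7]
wrist_force: [-0.1, -0.2, -7.4]
grip_width: 0.5
grip_force: 82.7
```

{"op": "move_arm", "data": {
  "series": [
    {"linear": [0,0,-0.8],"delta_rot": [0,0,0],"hand": 38},
    {"linear": [0,0,-0.7],"delta_rot": [0,0,0],"hand": 38},
    {"linear": [0,0,0],"delta_rot": [0,0,0],"hand": 38}
  ]
}}

```text
time_s: 30.9
position: [0.5992, 0.0106, 0.0467]
tool_rot: [-180.0, 0.0, 80.7]
wrist_force: [0.3, -0.6, -7.8]
grip_width: 0.502
grip_force: 82.7
```

{"op": "move_arm", "data": {
  "series": [
    {"linear": [0,0,-0.6],"delta_rot": [0,0,0],"hand": 38},
    {"linear": [0,0,-0.5],"delta_rot": [0,0,0],"hand": 38},
    {"linear": [0,0,0],"delta_rot": [0,0,0],"hand": 38}
  ]
}}

```text
time_s: 31.15
position: [0.5994, 0.0106, 0.0457]
tool_rot: [180.0, -0.0, 80.7]
wrist_force: [-0.5, 0.6, -7.0]
grip_width: 0.503
grip_force: 82.8
```

{"op": "move_arm", "data": {
  "series": [
    {"linear": [0,0,-0.4],"delta_rot": [0,0,0],"hand": 38},
    {"linear": [0,0,0],"delta_rot": [0,0,0],"hand": 38},
    {"linear": [0,0,0],"delta_rot": [0,0,0],"hand": 38}
  ]
}}

```text
time_s: 31.4
position: [0.5994, 0.0106, 0.0457]
tool_rot: [180.0, 0.0, 80.7]
wrist_force: [-1.4, 0.3, -1.6]
grip_width: 0.502
grip_force: 83.4
```

Touching down at the expected height. I'll press a little more, then release and withdraw.

{"op": "move_arm", "data": {
  "series": [
    {"linear": [0,0,-0.5],"delta_rot": [0,0,0],"hand": 38},
    {"linear": [0,0,0],"delta_rot": [0,0,0],"hand": 38},
    {"linear": [0,0,0],"delta_rot": [0,0,0],"hand": 38}
  ],
  "force": 20
}}

```text
time_s: 31.65
position: [0.5995, 0.0106, 0.0456]
tool_rot: [180.0, 0.0, 80.7]
wrist_force: [-4.5, -0.7, 5.5]
grip_width: 0.5
grip_force: 84.1
```

{"op": "move_arm", "data": {
  "series": [
    {"linear": [0,0,0],"delta_rot": [0,0,0],"hand": 75},
    {"linear": [0,0,0],"delta_rot": [0,0,0],"hand": 75},
    {"linear": [0,0,0],"delta_rot": [0,0,0],"hand": 75},
    {"linear": [0,0,0],"delta_rot": [0,0,0],"hand": 75},
    {"linear": [0,0,8],"delta_rot": [0,0,0],"hand": 75},
    {"linear": [0,0,20],"delta_rot": [0,0,0],"hand": 75},
    {"linear": [0,0,30],"delta_rot": [0,0,0],"hand": 75},
    {"linear": [0,0,35],"delta_rot": [0,0,0],"hand": 75},
    {"linear": [0,0,35],"delta_rot": [0,0,0],"hand": 75},
    {"linear": [0,0,30],"delta_rot": [0,0,0],"hand": 75}
  ]
}}

```text
time_s: 32.48
position: [0.5998, 0.0106, 0.2059]
tool_rot: [179.9, -0.0, 80.7]
wrist_force: [0.2, 0.0, -0.4]
grip_width: 0.879
grip_force: 0.0
```

{"op": "move_arm", "data": {
  "series": [
    {"linear": [0,-20,10],"delta_rot": [0,0,0],"hand": 75},
    {"linear": [0,-30,0],"delta_rot": [0,0,0],"hand": 75},
    {"linear": [0,-35,0],"delta_rot": [0,0,0],"hand": 75},
    {"linear": [0,-35,0],"delta_rot": [0,0,0],"hand": 75},
    {"linear": [0,-35,0],"delta_rot": [0,0,0],"hand": 75},
    {"linear": [0,-35,0],"delta_rot": [0,0,0],"hand": 75},
    {"linear": [0,-30,0],"delta_rot": [0,0,0],"hand": 75},
    {"linear": [0,-20,0],"delta_rot": [0,0,0],"hand": 75},
    {"linear": [0,0,0],"delta_rot": [0,0,0],"hand": 75},
    {"linear": [0,0,0],"delta_rot": [0,0,0],"hand": 75}
  ]
}}

```text
time_s: 33.32
position: [0.599, -0.231, 0.2132]
tool_rot: [180.0, 0.0, 80.5]
wrist_force: [0.6, 1.0, 0.3]
grip_width: 0.879
grip_force: 0.0
```

Run:
```python
from h import *
s=monitor.sense();C=cam('top');c=snapshot('top');a=np.load('top.npy')
print(s['time_s'],s['position'].round(4),s['wrist_force'].round(1))
g=cv2.cvtColor(c,cv2.COLOR_RGB2GRAY)
h=cv2.HoughCircles(g[170:340,140:270],cv2.HOUGH_GRADIENT,1,40,param1=100,param2=12,minRadius=25,maxRadius=34)
if h is not None:
    for q in h[0,:3]:
        p=plane(C,[q[:2]+[140,170]],.028)[0];d=p[:2]-[.542,.02];print('circle',q+[140,170,0],p.round(3),'tray local',(d@[.986,-.167]).round(3),(d@[.167,.986]).round(3))
print('expected px',proj(C,[[.5994,.0106,.028],[.5994,.0106,.046]]).round(1))
df=np.abs(c.astype(int)-a).max(2)
for n,(x0,y0,x1,y1) in dict(hopper=(190,120,252,180),jars=(262,140,310,178),trayedge=(150,190,175,310)).items(): print(n,'changed px',(df[y0:y1,x0:x1]>60).sum())
m=(g<75).astype(np.uint8)[180:330,150:260];n,l,st,ce=cv2.connectedComponentsWithStats(m);print([(st[i].tolist(),(ce[i]+[150,180]).round(0).tolist()) for i in range(1,n) if st[i,4]>60])
```

```text
33.3167 [ 0.599  -0.231   0.2132] [0.6 1.  0.3]
circle [210.5        232.5         28.89999962] [0.599 0.01  0.028] tray local 0.057 -0.0
expected px [[210.4 232.2]
 [209.8 231.4]]
hopper changed px 0
jars changed px 0
trayedge changed px 5
[]
```

```bash
python3 -c "
from h import *
print(manip.finish_job())"
```

```text
the job is handed in; nothing more can be done
None
```

I unscrewed the nut and laid it in the tray, set the stone flat and hub up beside it, saw no change at the hopper or jars, and handed the job in at about 33 s; I viewed 11 pictures, one over the limit of 10.

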